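Refit the loose key of a gas service pedestal

TASK

One of the two valves on the service pedestal in the fume cupboard has lost its key: the loose cross-handle key lies on the bench. Stand its spindle in the open guide on the pedestal, then take it by the handle and turn it until its flats find the valve's slot and it goes fully home, its collar down flat on the chrome flange just like the key next to it, and let go. Leave the bottles and the beaker where they stand.

Things in the scene. Friction and masses are not known exactly. Their poses are not given: they have to be found in the camera images.
- key_handle (a point): Middle of the loose key's cross handle, on its axis; z runs along the axis away from the tip. Four round lobes along z, 14 mm across and 28 mm long, centred at x = +-15.6, y = +-15.6 mm: 45 mm wide for fingers closing along x or y, 58 mm over diagonals, dome 18 mm above. The metal key (260 g +-20 %) starts lying on two lobes and its tip, this point 25 mm above the bench, tip roughly towards the robot.
- key_collar (a point): The key's axis at the flat underside of its collar (36 mm across), 21 mm from key_handle towards the tip; same axes. From here a round spindle of 16 mm diameter runs 66 mm along -z, then a 26 mm tang with two flats to the tip. The centre of mass lies near here. Lying, the axis drops about 10 degrees towards the tip.
- key_tip (a point): Middle of the end of the key's tang, 92 mm below the collar's underside; same axes. The tang is 9 mm thick between its flats, which face the key's +x and -x, and 15 mm wide along y.
- mouth (a point): Mouth of the pedestal's open guide, its centre, level with the top of its chrome flange (64 mm across), 110 mm above the bench; z up. A dish 28 mm wide narrows over 8 mm to a round bore of 17.6 mm diameter that runs straight down to 58 mm below the mouth. The key's collar is to rest on this flange, key_handle then 21 mm above the mouth.
- slot (a point): Centre of the valve's top face, 68 mm straight below the mouth. Its slot, 10.2 mm wide and 17 mm long, goes 30 mm down. It is out of sight, stands at any angle about the axis (these axes do not tell it) and does not turn. The tang enters within about 5 degrees, either way round; else the key stands on this face, held up by the bore, collar 24 mm too high. Matched, it slides home by its weight.
- fitted_key: Flange and key of the same kind, fully home and fixed, at the pedestal's other guide, 110 mm beside the open one. Origin on its axis, 6 mm below the flange's top; z up. Its handle reaches 39 mm above the flange.
- pedestal: White steel box with both guides, fixed to the bench: 120 mm (its x) by 230 mm (its y) and 104 mm high, the flanges 6 mm higher. Origin at the centre of its underside. The guides lie 55 mm to either side of the centre along y. Two hose nozzles stick out 45 mm from its +x face, 60 mm up.
- bottle_white: Bystander: white bottle, 66 mm across, 150 mm high, upright; origin under its centre.
- bottle_amber: Bystander: amber bottle, 60 mm across, 135 mm high, upright; origin under its centre.
- beaker: Bystander: glass beaker, 72 mm across, 85 mm high, upright; origin under its centre.
There are look-alikes about, which are no part of the job. What is shaped like the part that bears key_handle but turquoise is not meant.

How it is judged (in metres and radians):
At the end, for the whole second after the job is handed in: The key stands upright (within 3.4 degrees) on the open guide's axis (within 4 mm), fully home: its collar within 2.5 mm of the flange, its tip through the valve's slot; it is let go and at rest (horizontal distance between key_handle and mouth below 0.004 m and z of key_handle in the frame of mouth between 0.018 and 0.0235 m and z of key_tip in the frame of mouth below -0.089 m and angle between key_handle's own z axis and vertical below 0.06 rad and linear speed of key below 0.02 m/s); the robot touches nothing.
It fails at once if the bottle white is shifted by more than 25 mm or tipped (distance of bottle_white from where it was at the start of the episode above 0.025 m or angle between bottle_white's own z axis and vertical above 0.3 rad).
It fails at once if the bottle amber is shifted by more than 25 mm or tipped (distance of bottle_amber from where it was at the start of the episode above 0.025 m or angle between bottle_amber's own z axis and vertical above 0.3 rad).
It fails at once if the beaker is shifted by more than 25 mm or tipped (distance of beaker from where it was at the start of the episode above 0.025 m or angle between beaker's own z axis and vertical above 0.3 rad).
It also fails if it takes over 64 s, if anything falls off the work surface, if the arm or the gripper's body presses on something with over 40 N, if the wrist force passes 120 N, or if a joint passes its speed limit or range.

ROBOT

A 6-joint arm with a two-finger parallel gripper is mounted at the origin on the work surface. World frame = base frame: x ahead of the robot, y to its left, z up, the work surface at z = 0. Lengths are in mm, angles in rad, forces in N, time in s.
With the tool pointing down it reaches from about 275 to 750 mm from the base axis. Payload 10.2 kg.
Tool frame: the origin (TCP) lies on the front face of the gripper's body, between the roots of the fingers; the fingertips stand 73 mm ahead of it and the grasp point (between the pads) lies 54 mm ahead of it; z points along the fingers, y is the direction in which the jaws open and shut (so a half turn about z gives the same grasp; the last joint's range is limited). The gripper opens to 85 mm and grips with 20 to 120 N. Pads are 22 mm wide; open, the fingers measure 114 mm over their backs; the gripper's body (76 mm by 85 mm) begins 54 mm behind the grasp point. The pads swing forward as they close: fully open they stand 13 mm farther back than shut.
Start: joints at [0.977, 0.313, 1.498, -0, 1.331, -0.223], TCP at [190.253, 489.322, 303.894] pointing down, gripper open.
Joint ranges: [-2.94, 2.94], [-0.97, 2.17], [0.19, 2.56], [-1.23, 4.37], [0.02, 3.11], [-2.88, 2.88]. Speed limits (rad/s): [2.39, 2.39, 3.01, 3.14, 3.14, 3.14].

INTERFACE

Orientations are given as a unit quaternion [w, x, y, z].
In Python, from rig import ctrl gives the robot as it stands.
- The arm moves only by the tool move_arm, never from a script. Its argument "series" is a list of rows, each a list of 3 entries, a list of its own where there are three numbers: the shift along the tool's x, y, z in mm, then the turn about the tool's z in degrees, then the opening, from 0 (shut) to 1 (fully open). In form: [[[tx, ty, tz], yaw, grip], ...]. A call has 1 to 10 rows; each row is the pose to reach, as a shift and turn from the pose commanded when the call began, along the tool's axes at that moment; what a row does not reach only later rows make up. A row lasts 1/8 s, in which the tool goes at most 62.5 mm and 10.7 degrees, less where a joint would pass 70% of its speed; a pose out of reach is approached as far as the arm can. A call with a gripper value outside its range is refused whole. The fingers move at their own pace and stop on an object; "force" is the grip in N (left out, the last holds). Time passes only in rows, so rows that repeat a pose let the fingers close. It gives the time, the measured TCP pose, the force and the opening at its end, in the units of the state.
- ctrl.sense(): the state, without advancing time (a new reading comes with each control period).
- ctrl.capture(name): name is "scene" or "top"; returns (picture, depth): 420x560x3 uint8, red, green, blue; 420x560 float32, mm along the optical axis (not along the pixel's ray), 0 where there is no reading.
- ctrl.camera_model(name): a dict with "fov_y" (degrees; the focal length in pixels is half the picture's height over the tangent of half this angle, whatever the lens; pixels are square), "cx", "cy" (the principal point, pixels), "rvec" (rotation vector, rad) and "tvec" (3), from world to camera coordinates, as OpenCV has them. Camera axes: x right, y down, z forward; pixel columns grow to the right and rows downward; lengths in mm; the calibration is good to about 2 mm. A picture is of the moment at which its call begins. camera_model takes no time and is no camera call.
- ctrl.finish_job(): hands the job in, once; it reports no verdict.
The state is a dict: "time_s": time; "joints": joint angles; "dq": joint speeds; "tau": joint torques, N m; "eef_pos": TCP position; "ee_rot": TCP orientation; "force": force on the tool from outside, world axes, zero at the start; "wrist_torque": the same for the moment, N m; "grip_width": opening from 0.0 (shut) to 1.0 (fully open).
Only numpy, scipy, OpenCV 4.12 (cv2) and the standard library are available. Lean on these libraries where they do the work, as an engineer would, in place of code of your own. Each camera call takes 0.05 s, during which the arm holds its last target.

## Working session

There is one attempt and no reset: what is moved stays moved. The work goes in short steps, Python scripts to look and compute and a tool call to move; the robot and the scene stay as the last step left them, time stands still between calls to the robot, and variables do not carry over. Pictures are saved under pics/ and viewed, and the job is handed in when it is done.

Besides the shell and the picture viewer there is one more tool, called after "Request:" by a JSON object that holds its "method" and its "body". move_arm: Moves the arm, as the interface text tells. Its arguments: {"type":"object","properties":{"series":{"type":"array","items":{"type":"array"}},"force":{"type":"number"}},"required":["series"]}

```bash
mkdir -p pics; ls; cat > h.py <<'E'
import numpy as np, cv2
from rig import ctrl
def cam(n):
    m=ctrl.camera_model(n); f=210/np.tan(np.radians(m['fov_y'])/2)
    R=cv2.Rodrigues(np.array(m['rvec'],float))[0]; t=np.array(m['tvec'],float).ravel()
    return f,m['cx'],m['cy'],R,t,m
def ray(n,u,v):
    f,cx,cy,R,t,_=cam(n)
    d=R.T@np.array([(u-cx)/f,(v-cy)/f,1.]); return -R.T@t,d
def onz(n,u,v,z):
    o,d=ray(n,u,v); return o+d*(z-o[2])/d[2]
def dep(n,u,v,D):
    o,d=ray(n,u,v); return o+d*D
def proj(n,p):
    f,cx,cy,R,t,_=cam(n); c=R@np.array(p,float)+t; return c[0]/c[2]*f+cx,c[1]/c[2]*f+cy
E
python3 - <<'E'
from h import *
for n in("scene","top"):
    p,d=ctrl.capture(n); cv2.imwrite(f"pics/{n}0.png",p[:,:,::-1]); np.save(f"pics/{n}0.npy",d)
    print(n,ctrl.camera_model(n), -cam(n)[3].T@cam(n)[4])
print(ctrl.sense())
E
```

```text
pics
scene {'fov_y': 45.348750492448076, 'cx': 277.10291574753734, 'cy': 213.6140904689466, 'rvec': array([ 2.01273779,  1.10141639, -0.55312881]), 'tvec': array([-237.96776373, -218.30048683, 1786.50348764])} [1437.27042146 -611.42302336  925.36160098]
top {'fov_y': 56.38208649115295, 'cx': 284.79190141281236, 'cy': 207.74983537038338, 'rvec': array([ 2.12446032, -2.1686982 ,  0.10560264]), 'tvec': array([-22.08531515, 570.80322993, 972.93075244])} [ 446.77628892  -57.02898537 1034.42591807]
{'time_s': 0.1, 'joints': array([ 9.76617722e-01,  3.13394112e-01,  1.49829322e+00,  8.94742639e-06,
        1.33098731e+00, -2.23437419e-01]), 'dq': array([-5.38092833e-04, -7.49405914e-04, -2.82107688e-03, -5.41458616e-05,
       -6.69109117e-04, -5.53132147e-04]), 'tau': array([ 3.48089503e-03, -4.12901330e+01, -2.60140586e+01, -1.48165323e-04,
        3.02102977e-03, -1.09630031e-05]), 'eef_pos': array([190.16776433, 489.21467966, 303.41777882]), 'ee_rot': array([-2.19041155e-04,  1.84311810e-01,  9.82867674e-01, -4.94687249e-04]), 'force': array([ 0.35174963, -0.028207  , -0.10063826]), 'wrist_torque': array([ 0.03734207, -0.02996184,  0.02426683]), 'grip_width': 0.9982651656192018}
```

View pics/scene0.png

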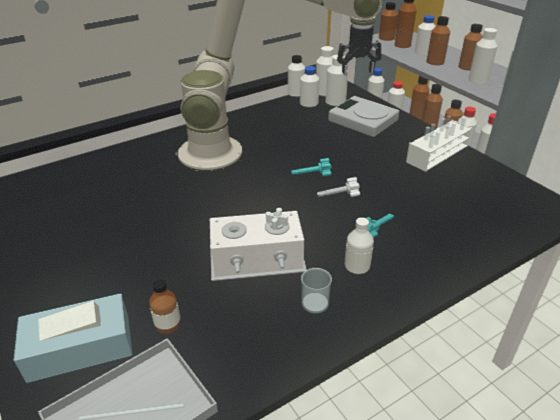

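View pics/top0.png

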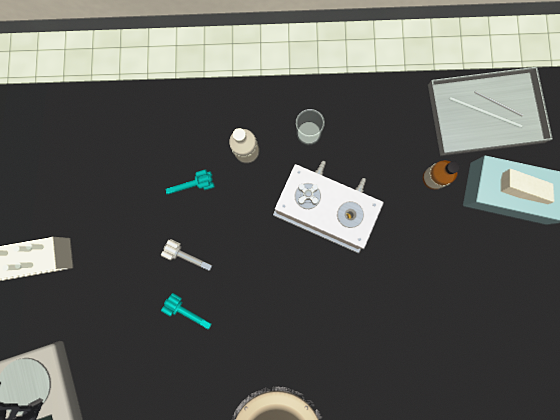

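Scene view: the grey key lies at about (340,188), the open guide is at (234,230), and the fitted key is at (276,222). Top view: the key's handle is at about (172,250), its tip at (211,268), and the open guide at (350,214). The turquoise ones are look-alikes. I'll zoom in and measure.

```bash
python3 - <<'E'
from h import *
p=cv2.imread("pics/top0.png"); q=cv2.imread("pics/scene0.png")
a=cv2.resize(p[225:285,150:230],None,fx=7,fy=7,interpolation=cv2.INTER_CUBIC)
b=cv2.resize(p[150:260,265:395],None,fx=5,fy=5,interpolation=cv2.INTER_CUBIC)
c=cv2.resize(q[165:210,305:375],None,fx=8,fy=8,interpolation=cv2.INTER_CUBIC)
cv2.imwrite("pics/a.png",a);cv2.imwrite("pics/b.png",b);cv2.imwrite("pics/c.png",c)
d=np.load("pics/top0.npy")
hsv=cv2.cvtColor(p,cv2.COLOR_BGR2HSV)
m=((hsv[...,1]<60)&(hsv[...,2]>80)).astype(np.uint8); m[:225]=0;m[285:]=0;m[:,:150]=0;m[:,230:]=0
ys,xs=np.nonzero(m); P=np.array([dep("top",x,y,d[y,x]) for x,y in zip(xs,ys)])
print(len(P),P.min(0),P.max(0))
c0=P[:,:2].mean(0);u,s,vt=np.linalg.svd(P[:,:2]-c0);ax=vt[0]; 
if ax[0]>0: ax=-ax
nrm=np.array([-ax[1],ax[0]])
s=(P[:,:2]-c0)@ax;t=(P[:,:2]-c0)@nrm
print(c0,ax,np.degrees(np.arctan2(ax[1],ax[0])))
for lo in np.arange(-90,100,6):
    k=(s>=lo)&(s<lo+6)
    if k.any(): print(lo,k.sum(),t[k].min().round(1),t[k].max().round(1),P[k,2].max().round(1),P[k,2].min().round(1))
E
```

```text
527 [414.40323931 -57.02898537  -3.449358  ] [ 497.04737625  294.18075845 1034.42591807]
[456.01898745 233.01645379] [-0.41620643 -0.90927015] -114.59531429899778
-60 1 -27.9 -27.9 -0.9 -0.9
-54 6 -28.1 22.3 35.4 -0.2
-48 28 -20.4 23.3 50.4 12.7
-42 47 -28.6 22.9 51.0 -0.4
-36 47 -21.4 23.2 49.5 2.8
-30 57 -24.9 23.0 50.9 -3.3
-24 50 -22.2 22.6 48.9 -3.3
-18 43 -15.9 18.4 45.4 -2.6
-12 21 -10.9 7.8 41.1 1.7
-6 16 -11.3 7.7 28.9 0.0
0 16 -11.6 7.4 27.7 0.1
6 17 -11.8 6.5 27.7 0.5
12 15 -12.2 6.3 25.2 -1.1
18 18 -12.1 5.8 25.8 -0.2
24 17 -11.3 6.7 22.9 1.7
30 13 -8.6 5.4 22.5 15.7
36 19 -11.8 5.9 22.2 1.4
42 14 -12.1 4.7 22.3 1.6
48 16 -12.4 5.4 18.4 0.9
54 16 -12.6 5.3 17.4 1.0
60 17 -11.3 4.2 16.2 3.0
66 14 -11.9 3.8 14.0 0.6
72 18 -12.1 4.6 13.3 -3.4
```

View pics/a.png

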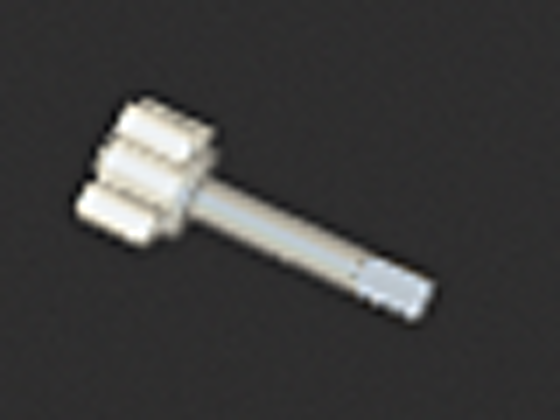

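View pics/b.png

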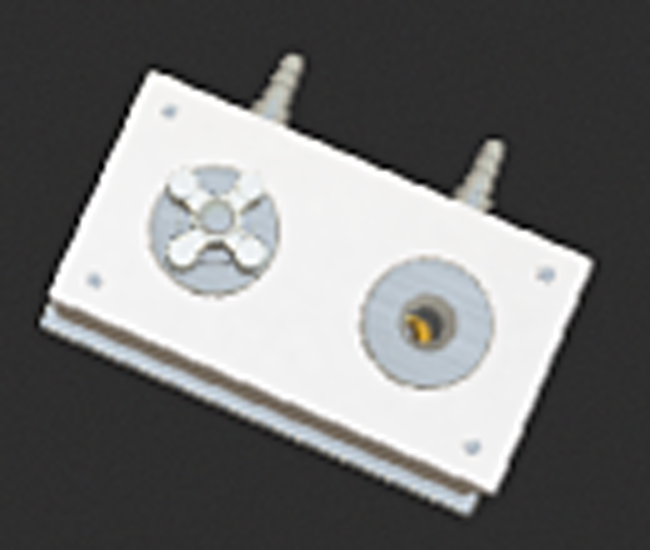

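View pics/c.png

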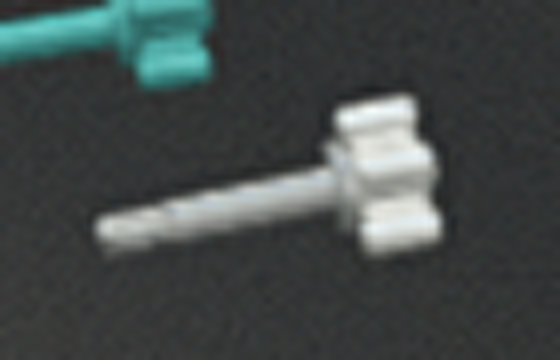

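```bash
python3 - <<'E'
from h import *
p=cv2.imread("pics/top0.png")
hsv=cv2.cvtColor(p,cv2.COLOR_BGR2HSV)
# key mask
m=((hsv[...,1]<60)&(hsv[...,2]>100)).astype(np.uint8); m[:225]=0;m[285:]=0;m[:,:150]=0;m[:,230:]=0
ys,xs=np.nonzero(m)
# shaft pixels: cast to plane z along axis: use z approx linear; iterate
H=np.array([495*0+478,284,25.]);
# first: shaft & tip rays on z=12
ctr,=[(xs.mean(),ys.mean())]
P=np.array([onz("top",x,y,15) for x,y in zip(xs,ys)])[:,:2]
c0=P.mean(0);vt=np.linalg.svd(P-c0)[2];ax=vt[0]*(-np.sign(vt[0][1]))
s=(P-c0)@ax
sh=P[(s>0)]; 
# refine using height: z = 25-10deg drop
smin=s.min();
def zof(s): return 20-(s-(-20))*0.176
P2=np.array([onz("top",x,y,max(5,zof(si))+0) for x,y,si in zip(xs,ys,s)])[:,:2]
s2=(P2-c0)@ax; k=s2>-3
q=P2[k]; c1=q.mean(0); v=np.linalg.svd(q-c1)[2][0]; v=v*(-np.sign(v[1]))
print("shaft axis",v,np.degrees(np.arctan2(v[1],v[0])),c1, "s range",((P2-c1)@v).max())
tip=c1+v*((P2-c1)@v).max(); print("tip",tip,"handle from tip",tip-v*111.3)
# handle: cast at z=40 (upper lobes)
hm=np.array([onz("top",x,y,40) for x,y in zip(xs,ys)])[:,:2]
n=np.array([-v[1],v[0]])
t=(hm-c1)@n; ss=(hm-c1)@v; kk=ss<-45
print("handle t range",t[kk].min(),t[kk].max(),"s min",ss.min())
print("handle mid lateral", c1+n*(t[kk].min()+t[kk].max())/2 - v*0)
# guide: flange circle on z=110
g=cv2.cvtColor(p,cv2.COLOR_BGR2HSV)
d=np.load("pics/top0.npy")
for (cx,cy) in((350,214),(308,196)):
    fm=np.zeros(p.shape[:2],np.uint8)
    roi=p[cy-20:cy+20,cx-20:cx+20].astype(int)
    fl=((roi.mean(2)<215)).astype(np.uint8)
    cs,_=cv2.findContours(fl,cv2.RETR_EXTERNAL,cv2.CHAIN_APPROX_NONE)
    c=max(cs,key=cv2.contourArea); e=cv2.fitEllipse(c); hull=cv2.convexHull(c)
    e=cv2.fitEllipse(hull)
    u,w=e[0][0]+cx-20,e[0][1]+cy-20
    print(e,u,w,onz("top",u,w,110))
# white box top outline
wm=(p.min(2)>200).astype(np.uint8); wm[:155]=0;wm[260:]=0;wm[:,:265]=0;wm[:,390:]=0
c=max(cv2.findContours(wm,cv2.RETR_EXTERNAL,cv2.CHAIN_APPROX_NONE)[0],key=cv2.contourArea)
bx=cv2.boxPoints(cv2.minAreaRect(c)); print([onz("top",*b,104).round(1) for b in bx])
for n_,u,v_ in(("bench",250,300),("flange",360,222),("box",290,220)): print(n_,dep("top",u,v_,d[v_,u]))
E
```

```text
shaft axis [-0.45270951 -0.89165806] -116.91765679749895 [438.99521108 202.27913971] s range 42.96616573707986
tip [419.54401914 163.96801169] handle from tip [469.93058787 263.20955385]
handle t range -22.813637715226477 25.312394950456437 s min -83.2036357591972
handle mid lateral [440.1092296  201.71353412]
((19.82069206237793, 20.292404174804688), (26.506446838378906, 26.876127243041992), 95.40963745117188) 349.82069206237793 214.2924041748047 [ 541.94212224 -188.97340498  110.        ]
((19.279991149902344, 19.77461051940918), (25.816015243530273, 26.328107833862305), 157.11337280273438) 307.27999114990234 195.77461051940918 [588.4888298  -89.74106819 110.        ]
[array([560.4, -10.7, 104. ]), array([671.7, -61.8, 104. ]), array([ 570.8, -271.3,  104. ]), array([ 462.7, -218.4,  104. ])]
bench [335.51173161  61.88354351  -1.32155826]
flange [ 523.2213621  -212.22917016  109.46052889]
box [540.99047355 -46.27622829   5.59306955]
```

The guide mouth is at about (542,−189,110). The key's handle is at about (471,263,25), with the axis heading −117° towards the tip. The tool can't tilt, so my plan is:
1. Pinch only the far ends of the upper lobes, lightly.
2. Lift, so the key swings tip-down under its own weight.
3. Let the bore straighten it.

```bash
cat >> h.py <<'E'
from scipy.spatial.transform import Rotation as Ro
def delta(p,head=None,q=None,pos=None):
    s=ctrl.sense(); w=s['ee_rot']; R=Ro.from_quat([w[1],w[2],w[3],w[0]]).as_matrix()
    h=np.degrees(np.arctan2(R[1,0],R[0,0]))
    dl=R.T@(np.array(p,float)-s['eef_pos'])
    print("t",s['time_s'],"pos",s['eef_pos'].round(1),"head",h.round(2),"tilt z",R[:,2].round(3),"g",round(s['grip_width'],3),"F",s['force'].round(1))
    print("shift",dl.round(1), "yaw",None if head is None else round(((h-head+180)%360)-180,2))
E
python3 -c "
from h import *
delta([477.5,276.3,180],63.1)"
```

```text
t 0.1 pos [190.2 489.2 303.4] head 158.76 tilt z [-0.001 -0.001 -1.   ] g 0.998 F [ 0.4 -0.  -0.1]
shift [-345.   -94.2  123.4] yaw 95.66
```

Request:
{"method": "move_arm", "body": {"series": [[[-58, -16, 0], 10.6, 1], [[-116, -32, 0], 21.2, 1], [[-174, -48, 0], 31.8, 1], [[-232, -64, 0], 42.4, 1], [[-290, -80, 0], 53, 1], [[-345, -94, 0], 63.6, 1], [[-345, -94, 40], 74.2, 1], [[-345, -94, 80], 84.8, 1], [[-345, -94, 123], 95.4, 1], [[-345, -94, 123], 95.7, 1]], "force": 20}}

```text
time_s: 1.35
eef_pos: [476.6, 276.3, 178.4]
ee_rot: [-0.001, 0.852, 0.523, -0.003]
force: [0.1, 0.4, 0.4]
grip_width: 1.002
```

```bash
python3 -c "
from h import *
delta([477.5,276.3,100],63.1)"
```

```text
t 1.35 pos [476.6 276.3 178.4] head 63.13 tilt z [-0.006 -0.002 -1.   ] g 1.002 F [0.1 0.4 0.4]
shift [ 0.8  1.1 78.4] yaw 0.03
```

Request:
{"method": "move_arm", "body": {"series": [[[0, 0, 30], 0, 1], [[0, 0, 60], 0, 1], [[0, 0, 80], 0, 1], [[0, 0, 80], 0, 1]]}}

```text
time_s: 1.85
eef_pos: [478.0, 276.8, 101.5]
ee_rot: [-0.0, 0.852, 0.524, -0.0]
force: [-0.9, 0.2, 0.8]
grip_width: 0.994
```

```bash
python3 - <<'E'
from h import *
delta([477.5,276.3,100],63.1)
p,d=ctrl.capture("top");q,e=ctrl.capture("scene")
a=cv2.resize(p[210:290,130:240,::-1],None,fx=5,fy=5,interpolation=cv2.INTER_CUBIC)
c=cv2.resize(q[100:210,270:380,::-1],None,fx=4,fy=4,interpolation=cv2.INTER_CUBIC)[:400]
a=a[:400]; 
o=np.zeros((440,1000,3),np.uint8);o[:a.shape[0],:550]=a;o[:c.shape[0],555:995]=c
cv2.imwrite("pics/g1.png",cv2.resize(o,(800,352)))
E
```

```text
t 1.85 pos [478.  276.8 101.5] head 63.24 tilt z [-0. -0. -1.] g 0.994 F [-0.9  0.2  0.8]
shift [-0.7 -0.2  1.5] yaw 0.14
```

View pics/g1.png

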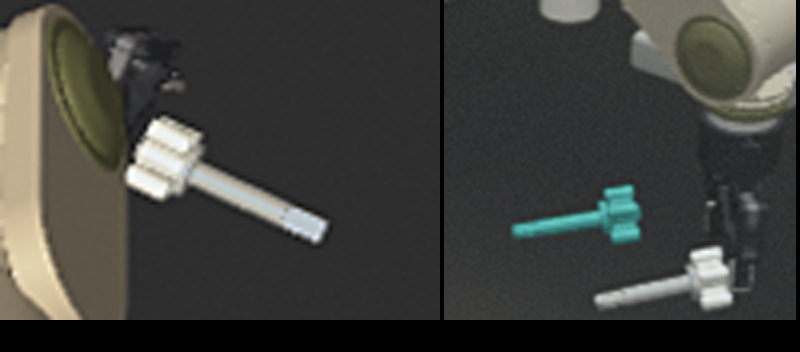

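The fingers straddle the far end of the handle. Now I'll close gently.

Request:
{"method": "move_arm", "body": {"series": [[[0, 0, 1], 0, 0.4], [[0, 0, 1], 0, 0.4], [[0, 0, 1], 0, 0.4], [[0, 0, 1], 0, 0.4], [[0, 0, 1], 0, 0.4]], "force": 20}}

```text
time_s: 2.58
eef_pos: [478.2, 276.8, 100.4]
ee_rot: [0.0, 0.852, 0.523, 0.001]
force: [1.0, -0.3, 5.5]
grip_width: 0.511
```

```bash
python3 - <<'E'
from h import *
delta([477.5,276.3,100],63.1)
p,d=ctrl.capture("top");q,e=ctrl.capture("scene")
a=cv2.resize(p[210:290,130:240,::-1],None,fx=5,fy=5,interpolation=cv2.INTER_CUBIC)
c=cv2.resize(q[100:210,270:380,::-1],None,fx=4,fy=4,interpolation=cv2.INTER_CUBIC)[:440]
a=a[:400]; 
o=np.zeros((440,1000,3),np.uint8);o[:a.shape[0],:550]=a;o[:c.shape[0],555:995]=c
cv2.imwrite("pics/g2.png",cv2.resize(o,(800,352)))
E
```

```text
t 2.575 pos [478.2 276.8 100.4] head 63.06 tilt z [ 0.001  0.    -1.   ] g 0.511 F [ 1.  -0.3  5.5]
shift [-0.7 -0.4  0.4] yaw -0.04
```

View pics/g2.png

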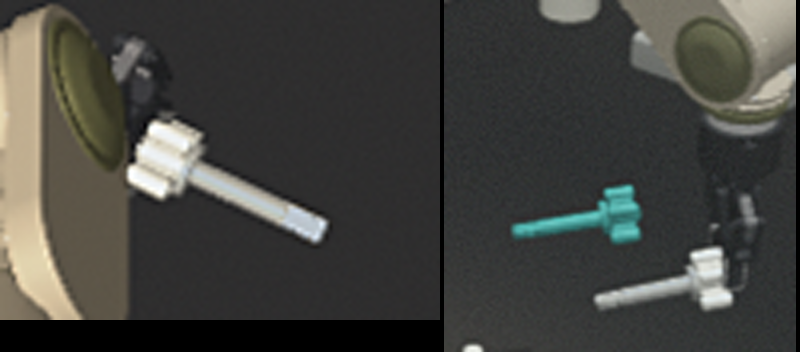

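Request:
{"method": "move_arm", "body": {"series": [[[0, 0, -10], 0, 0.4], [[0, 0, -30], 0, 0.4], [[0, 0, -50], 0, 0.4], [[0, 0, -70], 0, 0.4], [[0, 0, -90], 0, 0.4], [[0, 0, -110], 0, 0.4], [[0, 0, -120], 0, 0.4], [[0, 0, -120], 0, 0.4]]}}

```text
time_s: 3.68
eef_pos: [477.6, 276.7, 220.0]
ee_rot: [-0.0, 0.852, 0.523, 0.0]
force: [-1.0, 0.1, -3.0]
grip_width: 0.514
```

```bash
cat > look.py <<'E'
from h import *
import sys
delta([541.9,-189,280],63.1)
q,e=ctrl.capture("scene")
s=ctrl.sense()['eef_pos']; u,v=map(int,proj("scene",s-[0,0,70]))
u0=min(max(0,u-60),440);v0=min(max(0,v-50),300)
cv2.imwrite(f"pics/{sys.argv[1]}.png",cv2.resize(q[v0:v0+120,u0:u0+120,::-1],None,fx=5,fy=5,interpolation=cv2.INTER_CUBIC))
print(u0,v0)
E
python3 look.py l1
```

```text
t 3.675 pos [477.6 276.7 220. ] head 63.06 tilt z [ 0.  0. -1.] g 0.514 F [-1.   0.1 -3. ]
shift [-386.   268.3  -60. ] yaw -0.04
301 101
```

View pics/l1.png

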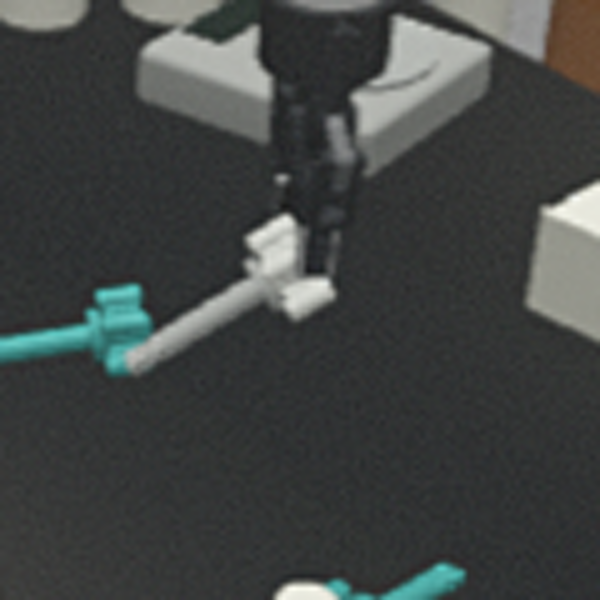

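It already droops about 35–40°. I'll jog up and down sharply to make it swing further.

Request:
{"method": "move_arm", "body": {"series": [[[0, 0, -40], 0, 0.4], [[0, 0, -10], 0, 0.4], [[0, 0, -50], 0, 0.4], [[0, 0, -10], 0, 0.4], [[0, 0, -50], 0, 0.4], [[0, 0, -10], 0, 0.4], [[0, 0, -50], 0, 0.4], [[0, 0, -50], 0, 0.4]]}}

```text
time_s: 4.72
eef_pos: [478.3, 276.9, 271.3]
ee_rot: [0.0, 0.852, 0.523, 0.002]
force: [0.3, -0.4, -2.3]
grip_width: 0.51
```

```bash
python3 look.py l2
```

```text
t 4.725 pos [478.3 276.9 271.3] head 63.06 tilt z [ 0.003  0.001 -1.   ] g 0.51 F [ 0.3 -0.4 -2.3]
shift [-386.5  267.8   -9.1] yaw -0.04
302 86
```

View pics/l2.png

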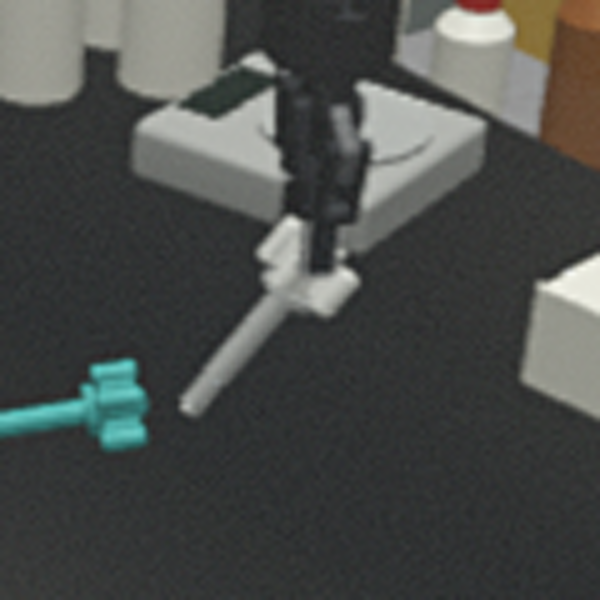

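Request:
{"method": "move_arm", "body": {"series": [[[0, 0, 40], 0, 0.4], [[0, 0, 0], 0, 0.4], [[0, 0, 45], 0, 0.4], [[0, 0, 0], 0, 0.4], [[0, 0, 45], 0, 0.4], [[0, 0, 0], 0, 0.4], [[0, 0, 45], 0, 0.4], [[0, 0, 0], 0, 0.4], [[0, 0, 0], 0, 0.4]]}}

```text
time_s: 5.9
eef_pos: [478.3, 276.9, 271.1]
ee_rot: [0.0, 0.852, 0.523, 0.002]
force: [0.0, 1.2, -3.3]
grip_width: 0.515
```

```bash
python3 look.py l3
```

```text
t 5.9 pos [478.3 276.9 271.1] head 63.06 tilt z [ 0.003  0.001 -1.   ] g 0.515 F [ 0.   1.2 -3.3]
shift [-386.5  267.8   -9.2] yaw -0.04
302 86
```

View pics/l3.png

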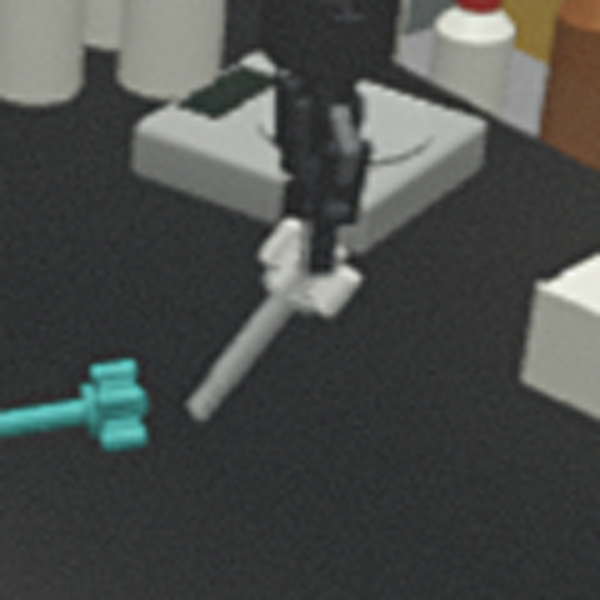

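```bash
cat >> h.py <<'E'
def inplane(u,v,n="scene"):
    s=ctrl.sense(); w=s['ee_rot']; R=Ro.from_quat([w[1],w[2],w[3],w[0]]).as_matrix()
    o,d=ray(n,u,v); k=R[:,1]@(s['eef_pos']-o)/(R[:,1]@d); p=o+k*d
    return p, R.T@(p-s['eef_pos'])
E
python3 - <<'E'
from h import *
for n,(a,b) in dict(tip=(200,414),sp=(260,330),sp2=(285,297)).items(): print(n,*[x.round(1) for x in inplane(302+a/5,86+b/5)])
p,d=ctrl.capture("top")
print(proj("top",[455,225,200]))
cv2.imwrite("pics/t1.png",cv2.resize(p[150:310,80:260,::-1],None,fx=4,fy=4,interpolation=cv2.INTER_CUBIC)[:600])
E
```

```text
tip [453.4 228.7  93.6] [-53.9  -0.  175.9]
sp [468.  257.3 150.2] [-21.7   0.  119.3]
sp2 [473.9 269.  171.7] [-8.6  0.  97.8]
(np.float64(162.50971751593372), np.float64(254.58441491666787))
```

View pics/t1.png

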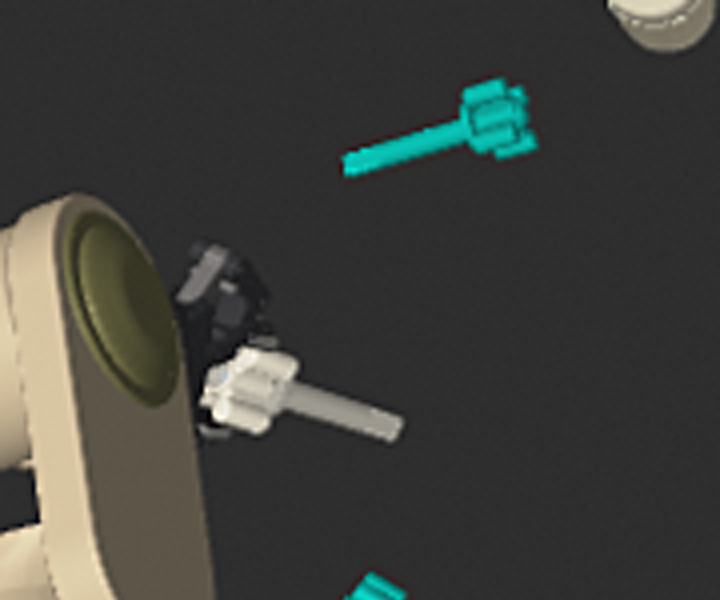

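The key now hangs about 30° from vertical, with its tip at tool coordinates (−54,0,176), swinging in the tool's x–z plane. Next I carry the tip over the mouth.

```bash
python3 -c "
from h import *
delta([566.3,-140.8,331],63.1)"
```

```text
t 6.0 pos [477.4 276.6 268.6] head 63.05 tilt z [-0.002 -0.001 -1.   ] g 0.516 F [ 0.1  0.1 -4. ]
shift [-331.8  268.3  -62.3] yaw -0.05
```

Request:
{"method": "move_arm", "body": {"series": [[[-4, 3, -30], 0, 0.4], [[-25, 20, -60], 0, 0.4], [[-60, 48, -62], 0, 0.4], [[-100, 81, -62], 0, 0.4], [[-145, 117, -62], 0, 0.4], [[-190, 154, -62], 0, 0.4], [[-235, 190, -62], 0, 0.4], [[-275, 222, -62], 0, 0.4], [[-310, 251, -62], 0, 0.4], [[-328, 265, -62], 0, 0.4]]}}

```text
time_s: 7.25
eef_pos: [565.3, -137.8, 329.8]
ee_rot: [-0.001, 0.853, 0.522, -0.001]
force: [1.0, 1.2, -2.7]
grip_width: 0.509
```

Request:
{"method": "move_arm", "body": {"series": [[[-4, 3, 0], 0, 0.4], [[-4, 3, 0], 0, 0.4], [[-4, 3, 0], 0, 0.4]]}}

```text
time_s: 7.62
eef_pos: [566.2, -139.4, 332.0]
ee_rot: [-0.0, 0.852, 0.524, 0.0]
force: [-0.3, -0.1, -3.6]
grip_width: 0.511
```

```bash
python3 look.py l4; python3 -c "
from h import *
p,d=ctrl.capture('top')
cv2.imwrite('pics/t4.png',cv2.resize(p[120:270,240:420,::-1],None,fx=4,fy=4,interpolation=cv2.INTER_CUBIC))"
```

```text
t 7.625 pos [ 566.2 -139.4  332. ] head 63.14 tilt z [ 0.  0. -1.] g 0.511 F [-0.3 -0.1 -3.6]
shift [-55.2   0.8  52. ] yaw 0.04
192 127
```

View pics/l4.png

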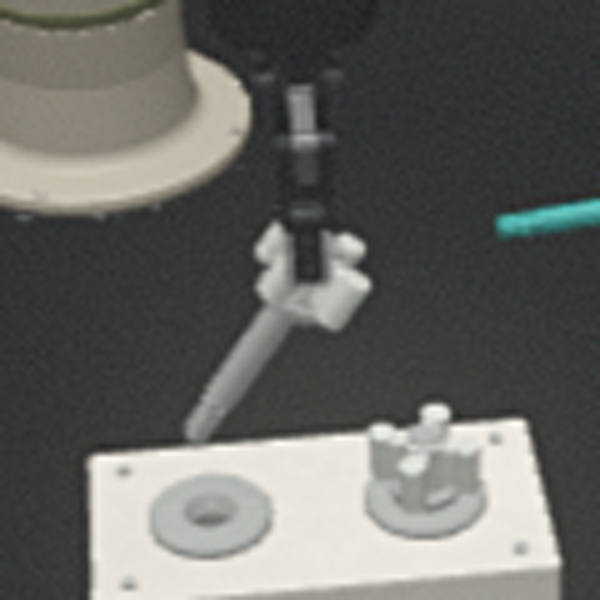

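View pics/t4.png

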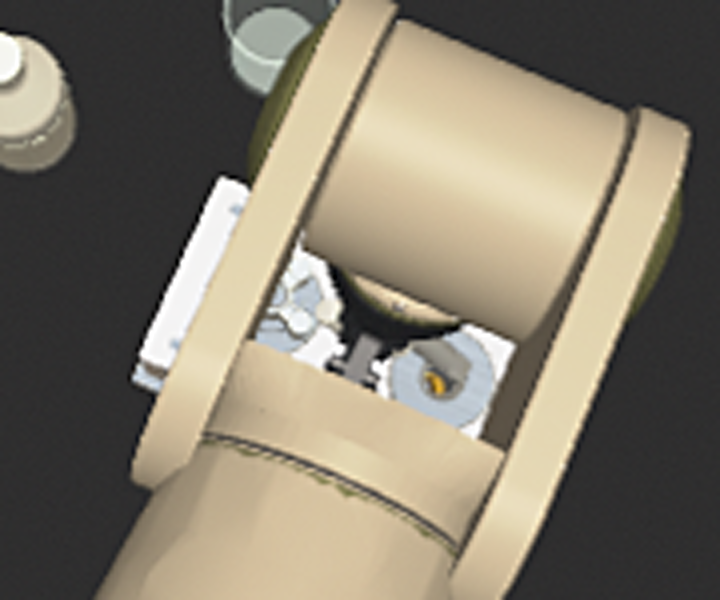

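```bash
python3 - <<'E'
from h import *
p,t=inplane(232.3,213.2);print("tip",p.round(1),t.round(1))
p2,t2=inplane(192+262/5,127+325/5);print("sp",p2.round(1),t2.round(1), np.degrees(np.arctan2(t2[0]-t[0],t[2]-t2[2])))
print("mouth from scene",onz("scene",233.8,229.2-0.0,110).round(1), proj("scene",[541.9,-189,110]))
# two view tip: top pix
o1,d1=ray("scene",232.3,213.2); o2,d2=ray("top",240+450/4,120+380/4)
A=np.stack([d1,-d2],1);k=np.linalg.lstsq(A,o2-o1,rcond=None)[0];print(o1+k[0]*d1,o2+k[1]*d2)
E
```

```text
tip [ 541.2 -189.1  159.3] [-55.5   0.  172.7]
sp [ 556.2 -159.4  221.3] [-22.1  -0.  110.8] 28.28784251821543
mouth from scene [ 543.9 -190.1  110. ] (np.float64(233.80894861959524), np.float64(228.6314122835217))
[ 536.38405787 -186.89791077  155.24744471] [ 535.54189275 -188.4252019   155.39069834]
```

Request:
{"method": "move_arm", "body": {"series": [[[0, 1, 15], 0, 0.4], [[0, 1, 30], 0, 0.4], [[0, 1, 40], 0, 0.4], [[0, 1, 47], 0, 0.4], [[0, 1, 54], 0, 0.4], [[0, 1, 60], 0, 0.4], [[0, 1, 60], 0, 0.4]]}}

```text
time_s: 8.6
eef_pos: [568.0, -140.1, 274.1]
ee_rot: [0.001, 0.852, 0.523, 0.002]
force: [0.3, 6.7, 10.8]
grip_width: 0.509
```

```bash
python3 look.py l5
```

```text
t 8.6 pos [ 568.  -140.1  274.1] head 63.09 tilt z [ 0.005  0.001 -1.   ] g 0.509 F [ 0.3  6.7 10.8]
shift [-55.4  -1.1  -6. ] yaw -0.01
194 147
```

View pics/l5.png

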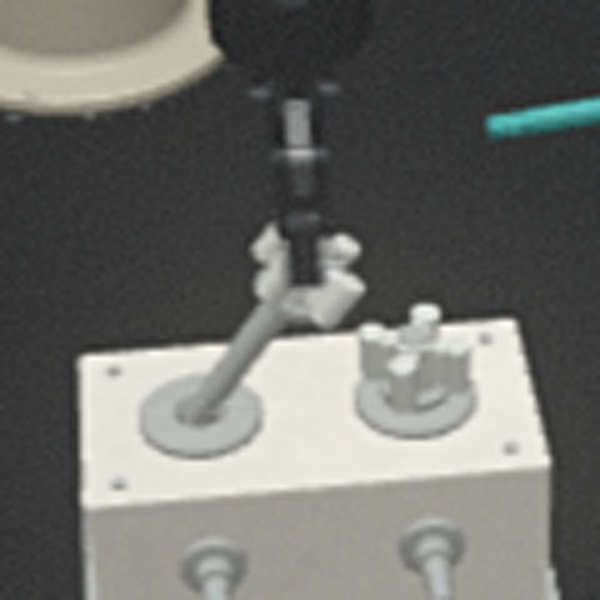

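Request:
{"method": "move_arm", "body": {"series": [[[-8, 0, -3], 0, 0.4], [[-16, 0, -5], 0, 0.4], [[-24, 0, -7], 0, 0.4], [[-32, 0, -8], 0, 0.4], [[-40, 0, -8], 0, 0.4], [[-46, 0, -8], 0, 0.4], [[-46, 0, -8], 0, 0.4]]}}

```text
time_s: 9.52
eef_pos: [547.2, -182.4, 283.1]
ee_rot: [0.003, 0.852, 0.523, 0.002]
force: [0.6, 3.2, 13.6]
grip_width: 0.511
```

```bash
python3 look.py l6
```

```text
t 9.525 pos [ 547.2 -182.4  283.1] head 63.04 tilt z [ 0.007 -0.002 -1.   ] g 0.511 F [ 0.6  3.2 13.6]
shift [-8.3 -1.8  3.1] yaw -0.06
174 145
```

View pics/l6.png

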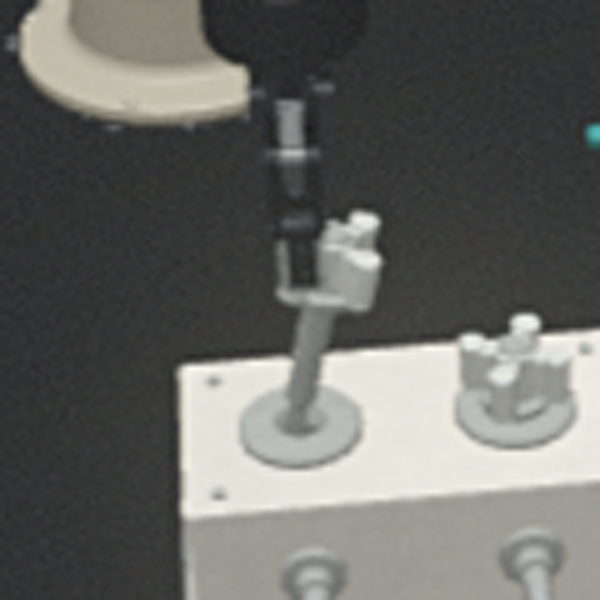

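Request:
{"method": "move_arm", "body": {"series": [[[-6, 0, 0], 0, 0.4], [[-12, 0, 0], 0, 0.4], [[-16, 0, 0], 0, 0.4], [[-18, 0, 0], 0, 0.4], [[-18, 0, 2], 0, 0.4], [[-18, 0, 4], 0, 0.4], [[-18, 0, 4], 0, 0.4]]}}

```text
time_s: 10.45
eef_pos: [538.6, -198.3, 276.1]
ee_rot: [0.001, 0.852, 0.523, 0.001]
force: [3.6, 0.0, -0.0]
grip_width: 0.515
```

```bash
python3 look.py l7;python3 -c "
from h import *
p,d=ctrl.capture('top')
cv2.imwrite('pics/t7.png',cv2.resize(p[150:270,270:420,::-1],None,fx=5,fy=5,interpolation=cv2.INTER_CUBIC))"
```

```text
t 10.45 pos [ 538.6 -198.3  276.1] head 63.06 tilt z [ 0.002 -0.001 -1.   ] g 0.515 F [ 3.6  0.  -0. ]
shift [ 9.8 -1.2 -3.9] yaw -0.04
167 148
```

View pics/l7.png

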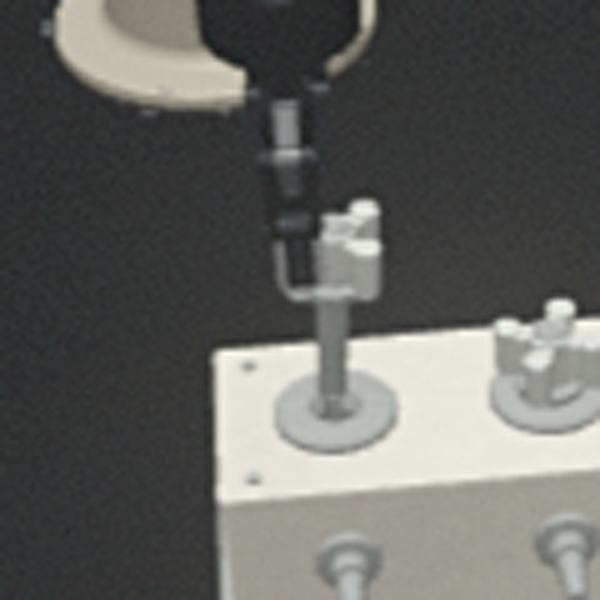

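View pics/t7.png

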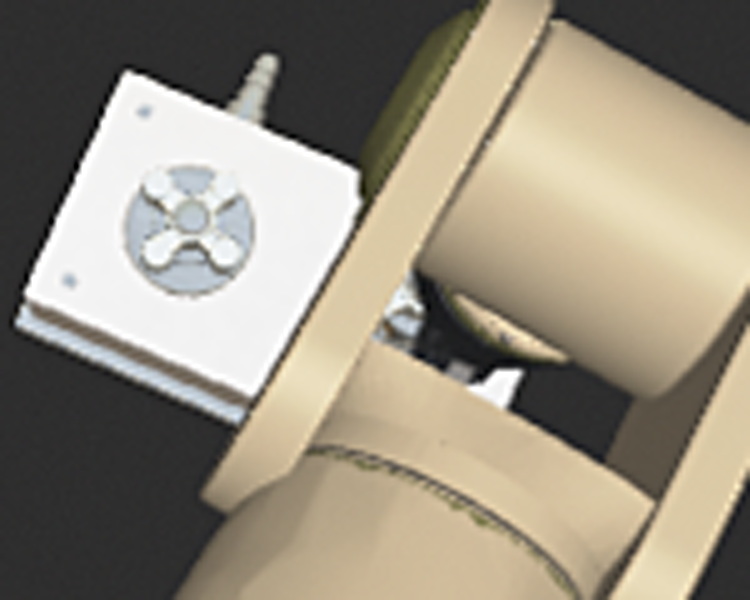

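Request:
{"method": "move_arm", "body": {"series": [[[0, 1, 4], 0, 0.4], [[0, 1, 8], 0, 0.4], [[0, 1, 13], 0, 0.4], [[0, 1, 18], 0, 0.4], [[0, 1, 23], 0, 0.4]]}}

```text
time_s: 11.18
eef_pos: [539.0, -198.7, 252.5]
ee_rot: [-0.0, 0.852, 0.523, -0.0]
force: [3.3, 0.6, 0.6]
grip_width: 0.514
```

Request:
{"method": "move_arm", "body": {"series": [[[0, 0, 6], 0, 0.4], [[0, 0, 12], 0, 0.4], [[0, 0, 17], 0, 0.4], [[0, 0, 20], 0, 0.4], [[0, 0, 20], 0, 0.4]]}}

```text
time_s: 11.8
eef_pos: [538.9, -198.7, 232.5]
ee_rot: [-0.0, 0.852, 0.523, -0.0]
force: [3.6, 0.3, -3.5]
grip_width: 0.513
```

```bash
python3 look.py l8
```

```text
t 11.8 pos [ 538.9 -198.7  232.5] head 63.05 tilt z [-0.  0. -1.] g 0.513 F [ 3.6  0.3 -3.5]
shift [ 10.   -1.7 -47.5] yaw -0.05
168 163
```

View pics/l8.png

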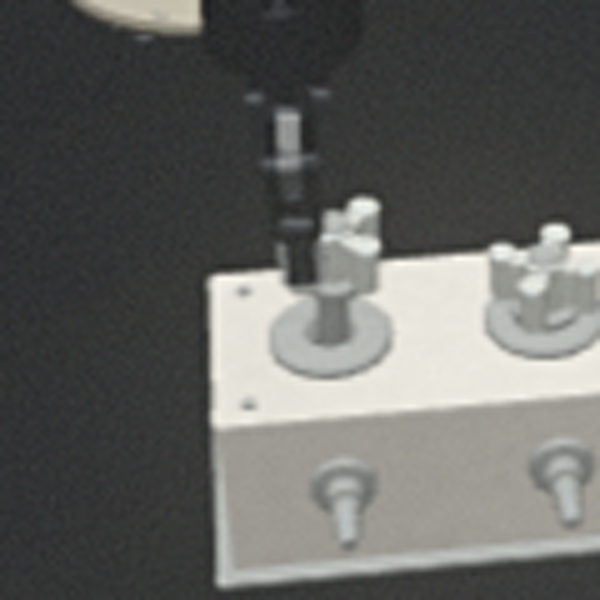

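Request:
{"method": "move_arm", "body": {"series": [[[0, 0, 2], 0, 0.4], [[0, 0, 4], 0, 0.4], [[0, 0, 6], 0, 0.4], [[0, 0, 6], 0, 0.4]]}}

```text
time_s: 12.35
eef_pos: [538.9, -198.8, 226.9]
ee_rot: [0.0, 0.852, 0.523, -0.0]
force: [-0.2, 0.1, 2.7]
grip_width: 0.51
```

It has touched down on the valve's face and is held by the bore, so I'll let go and retreat.

Request:
{"method": "move_arm", "body": {"series": [[[0, 0, 0], 0, 0.7], [[0, 0, 0], 0, 1], [[0, 0, 0], 0, 1], [[0, 0, -20], 0, 1], [[0, 0, -50], 0, 1], [[0, 0, -80], 0, 1], [[0, 0, -80], 0, 1]]}}

```text
time_s: 13.22
eef_pos: [539.4, -198.9, 309.0]
ee_rot: [0.002, 0.852, 0.523, 0.001]
force: [0.3, 0.4, -0.8]
grip_width: 1.0
```

```bash
python3 look.py l9;python3 -c "
from h import *
p,d=ctrl.capture('top')
cv2.imwrite('pics/t9.png',cv2.resize(p[150:270,270:420,::-1],None,fx=5,fy=5,interpolation=cv2.INTER_CUBIC))"
```

```text
t 13.225 pos [ 539.4 -198.9  309. ] head 63.06 tilt z [ 0.003 -0.002 -1.   ] g 1.0 F [ 0.3  0.4 -0.8]
shift [ 9.9 -2.3 29. ] yaw -0.04
166 138
```

View pics/l9.png

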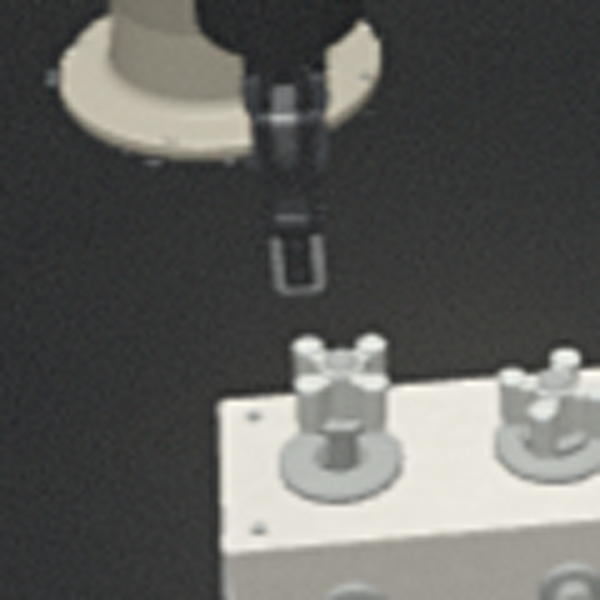

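View pics/t9.png

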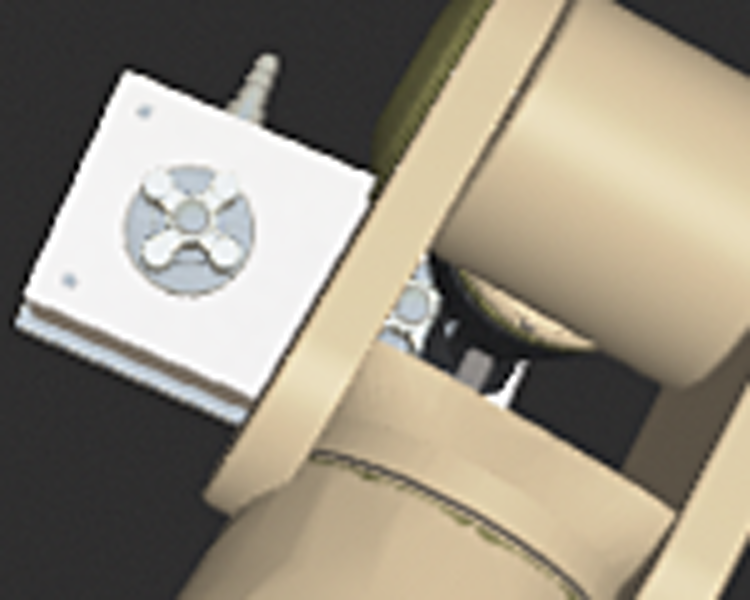

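```bash
python3 - <<'E'
from h import *
for z in(169,173): print(onz("scene",166+342/5,138+362/5,z))
for (a,b) in((310,343),(370,343),(309,382),(375,380)): print(onz("scene",166+a/5,138+b/5,169).round(1))
delta([541.9,-189,215],63.1)
E
```

```text
[ 545.3891482  -184.80298648  169.        ]
[ 550.1058407  -187.05915621  173.        ]
[ 523.  -190.8  169. ]
[ 539.4 -165.7  169. ]
[ 550.6 -206.   169. ]
[ 567.  -178.2  169. ]
t 13.325 pos [ 538.8 -198.6  306.2] head 63.06 tilt z [-0.001  0.    -1.   ] g 1.005 F [ 1.1  0.5 -0.2]
shift [ 9.9 -1.5 91.2] yaw -0.04
```

```bash
python3 -c "
from h import *
print(ctrl.sense()['joints'])"
```

```text
[-5.56974851e-01  4.21102130e-01  1.33853078e+00 -6.33358239e-05
  1.38290601e+00 -8.67114030e-02]
```

Request:
{"method": "move_arm", "body": {"series": [[[11, 0, 0], 0, 1], [[11, 0, 30], 0, 1], [[11, 0, 60], 0, 1], [[11, 0, 85], 0, 1], [[11, 0, 97], 0, 1], [[11, 0, 97], 0, 0.4], [[11, 0, 97], 0, 0.4], [[11, 0, 97], 0, 0.4], [[11, 0, 97], 0, 0.4], [[11, 0, 97], 0, 0.4]], "force": 20}}

```text
time_s: 14.58
eef_pos: [544.3, -189.0, 210.9]
ee_rot: [0.001, 0.852, 0.523, 0.0]
force: [-0.8, 0.1, 5.9]
grip_width: 0.503
```

```bash
python3 look.py l10;python3 -c "
from h import *
print(ctrl.sense()['wrist_torque'],ctrl.sense()['joints'])"
```

```text
t 14.575 pos [ 544.3 -189.   210.9] head 63.05 tilt z [ 0.002 -0.001 -1.   ] g 0.503 F [-0.8  0.1  5.9]
shift [ -1.   -2.  -69.1] yaw -0.05
173 169
[0.06203602 0.11835446 0.04343359] [-5.37559995e-01  5.07568623e-01  1.46486752e+00 -5.09370853e-05
  1.16732584e+00 -6.72222245e-02]
```

View pics/l10.png

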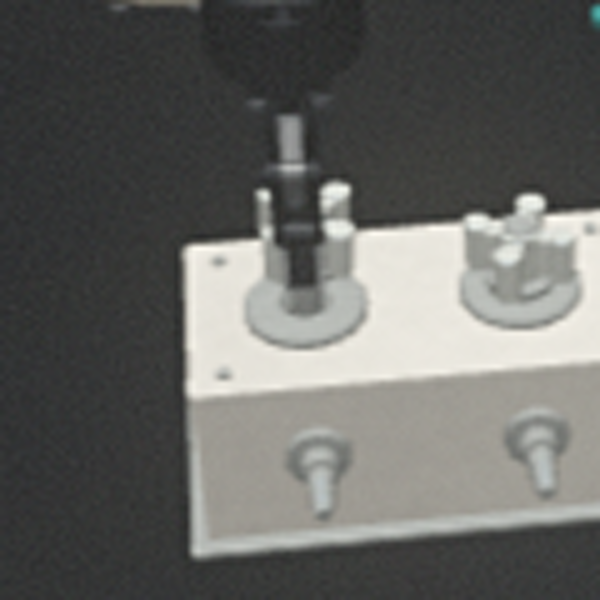

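I have the handle, roughly centred (about 3 mm off in x). I'll loosen into a loose cage, centre it, and start turning so the key can drop by its weight.

Request:
{"method": "move_arm", "body": {"series": [[[0, 0, 0], 0, 0.545], [[3, 0, 0], 0, 0.545], [[3, 0, 0], 4, 0.545], [[3, 0, 0], 8, 0.545], [[3, 0, 0], 12, 0.545], [[3, 0, 0], 16, 0.545], [[3, 0, 0], 20, 0.545], [[3, 0, 0], 24, 0.545], [[3, 0, 0], 28, 0.545], [[3, 0, 0], 28, 0.545]]}}

```text
time_s: 15.88
eef_pos: [545.3, -186.0, 209.7]
ee_rot: [-0.0, 0.953, 0.301, -0.0]
force: [0.1, 0.6, -0.7]
grip_width: 0.548
```

```bash
python3 look.py l11;python3 -c "
from h import *
print(ctrl.sense()['wrist_torque'])"
```

```text
t 15.875 pos [ 545.3 -186.   209.7] head 35.09 tilt z [-0.  0. -1.] g 0.548 F [ 0.1  0.6 -0.7]
shift [ -4.5   0.5 -70.3] yaw -28.01
174 169
[-0.04417015  0.019503    0.01397714]
```

View pics/l11.png

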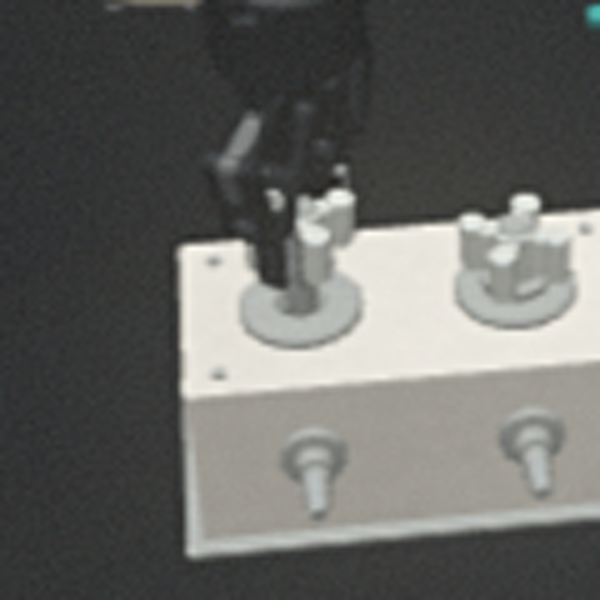

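Request:
{"method": "move_arm", "body": {"series": [[[0, 0, 0], 4, 0.545], [[0, 0, 0], 8, 0.545], [[0, 0, 0], 12, 0.545], [[0, 0, 0], 16, 0.545], [[0, 0, 0], 20, 0.545], [[0, 0, 0], 24, 0.545], [[0, 0, 0], 28, 0.545], [[0, 0, 0], 32, 0.545], [[0, 0, 0], 36, 0.545]]}}

```text
time_s: 17.05
eef_pos: [545.4, -186.2, 209.9]
ee_rot: [0.0, 1.0, -0.009, 0.0]
force: [-0.7, -1.4, 0.2]
grip_width: 0.547
```

```bash
python3 look.py l12;python3 -c "
from h import *
print(ctrl.sense()['wrist_torque'])"
```

```text
t 17.05 pos [ 545.4 -186.2  209.9] head -0.99 tilt z [ 0. -0. -1.] g 0.547 F [-0.7 -1.4  0.2]
shift [ -3.5   2.9 -70.1] yaw -64.09
174 169
[-0.08265328 -0.03817532 -0.00279572]
```

View pics/l12.png

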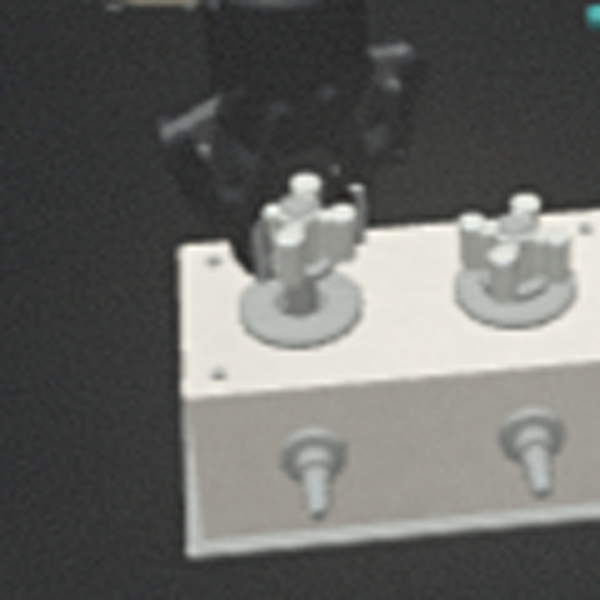

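Request:
{"method": "move_arm", "body": {"series": [[[-1.5, 1.5, 0], 4, 0.545], [[-1.5, 1.5, 0], 8, 0.545], [[-1.5, 1.5, 0], 12, 0.545], [[-1.5, 1.5, 0], 16, 0.545], [[-1.5, 1.5, 0], 20, 0.545], [[-1.5, 1.5, 0], 24, 0.545], [[-1.5, 1.5, 0], 28, 0.545], [[-1.5, 1.5, 0], 32, 0.545], [[-1.5, 1.5, 0], 36, 0.545]]}}

```text
time_s: 18.23
eef_pos: [543.9, -187.7, 209.9]
ee_rot: [0.0, 0.948, -0.317, 0.0]
force: [-0.3, -0.3, -0.4]
grip_width: 0.548
```

```bash
python3 look.py l13;python3 -c "
from h import *
print(ctrl.sense()['wrist_torque'])"
```

```text
t 18.225 pos [ 543.9 -187.7  209.9] head -36.94 tilt z [ 0. -0. -1.] g 0.548 F [-0.3 -0.3 -0.4]
shift [ -0.8   2.2 -70.1] yaw -100.04
173 169
[-0.0603035   0.01626229  0.02367712]
```

View pics/l13.png

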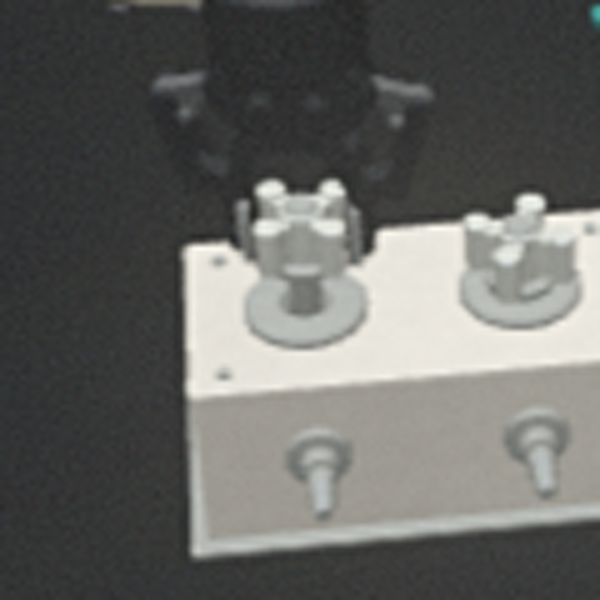

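Request:
{"method": "move_arm", "body": {"series": [[[0, 0, 0], 4, 0.545], [[0, 0, 0], 8, 0.545], [[0, 0, 0], 12, 0.545], [[0, 0, 0], 16, 0.545], [[0, 0, 0], 20, 0.545], [[0, 0, 0], 24, 0.545], [[0, 0, 0], 28, 0.545], [[0, 0, 0], 32, 0.545], [[0, 0, 0], 36, 0.545]]}}

```text
time_s: 19.4
eef_pos: [543.8, -187.6, 209.8]
ee_rot: [0.0, 0.804, -0.594, -0.0]
force: [-0.4, -0.8, -0.3]
grip_width: 0.548
```

```bash
python3 look.py l14;python3 -c "
from h import *
print(ctrl.sense()['wrist_torque'],ctrl.sense()['joints'][5])"
```

```text
t 19.4 pos [ 543.8 -187.6  209.8] head -72.9 tilt z [-0.  0. -1.] g 0.548 F [-0.4 -0.8 -0.3]
shift [  0.8   2.2 -70.2] yaw -136.0
173 169
[-0.06856753  0.03127407  0.06439798] 2.310213723945748
```

View pics/l14.png

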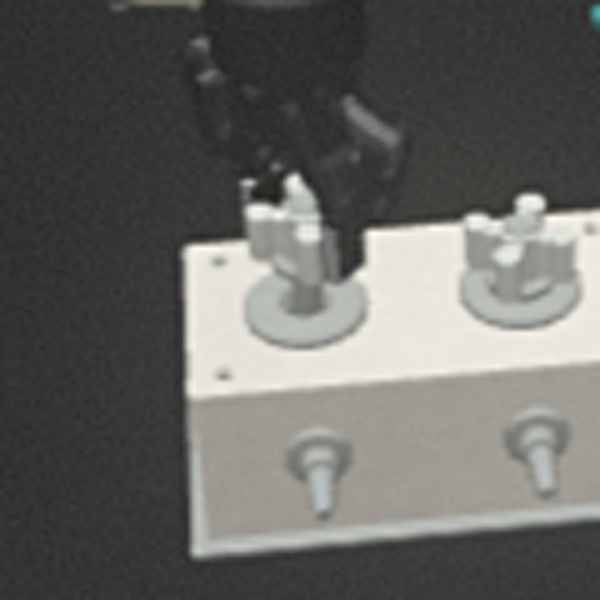

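Request:
{"method": "move_arm", "body": {"series": [[[0, 0, 0], 4, 0.545], [[0, 0, 0], 8, 0.545], [[0, 0, 0], 12, 0.545], [[0, 0, 0], 16, 0.545], [[0, 0, 0], 20, 0.545], [[0, 0, 0], 24, 0.545], [[0, 0, 0], 28, 0.545]]}}

```text
time_s: 20.32
eef_pos: [543.7, -187.6, 209.7]
ee_rot: [-0.0, -0.637, 0.771, 0.0]
force: [-0.6, -0.5, -0.2]
grip_width: 0.543
```

```bash
python3 look.py l15;python3 -c "
from h import *
print(ctrl.sense()['wrist_torque'],ctrl.sense()['joints'][5])"
```

```text
t 20.325 pos [ 543.7 -187.6  209.7] head -100.87 tilt z [-0.001  0.    -1.   ] g 0.543 F [-0.6 -0.5 -0.2]
shift [  1.7   1.5 -70.3] yaw -163.97
173 169
[-0.03996574  0.0916102  -0.02770036] 2.798401695311683
```

View pics/l15.png

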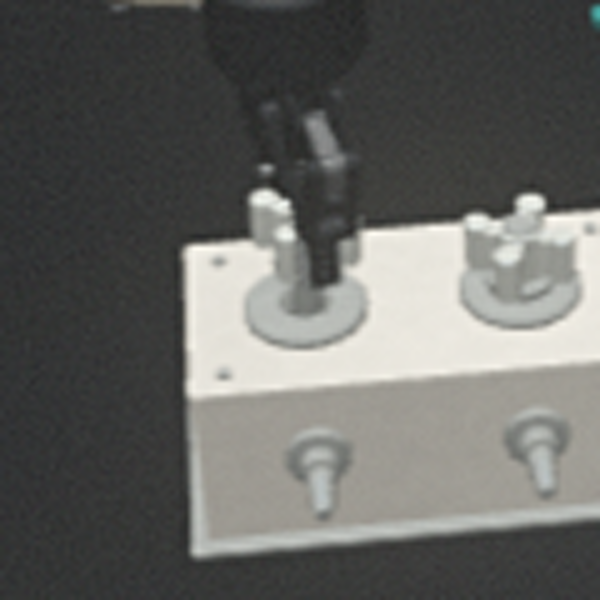

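About 155–160° swept without a drop. I'm near the wrist limit, so I'll regrip 90° back and continue.

Request:
{"method": "move_arm", "body": {"series": [[[0, 0, 0], 0, 1], [[0, 0, 0], 0, 1], [[0, 0, 0], -10, 1], [[0, 0, 0], -20, 1], [[0, 0, 0], -30, 1], [[0, 0, 0], -40, 1], [[0, 0, 0], -50, 1], [[0, 0, 0], -60, 1], [[0, 0, 0], -70, 1], [[0, 0, 0], -80, 1]]}}

```text
time_s: 21.62
eef_pos: [543.9, -187.6, 209.9]
ee_rot: [-0.0, 0.984, -0.178, 0.0]
force: [0.5, -0.0, 0.2]
grip_width: 1.004
```

Request:
{"method": "move_arm", "body": {"series": [[[0, 0, 0], -10, 1], [[0, 0, 0], -16, 0.8], [[0, 0, 0], -16, 0.545], [[0, 0, 0], -16, 0.545], [[0, 0, 0], -16, 0.545]]}}

```text
time_s: 22.25
eef_pos: [543.8, -187.6, 209.9]
ee_rot: [-0.0, 0.999, -0.044, 0.0]
force: [0.9, 0.0, 0.8]
grip_width: 0.544
```

```bash
python3 look.py l16
```

```text
t 22.25 pos [ 543.8 -187.6  209.9] head -4.99 tilt z [ 0.  0. -1.] g 0.544 F [0.9 0.  0.8]
shift [ -1.8   1.6 -70.1] yaw -68.09
173 169
```

View pics/l16.png

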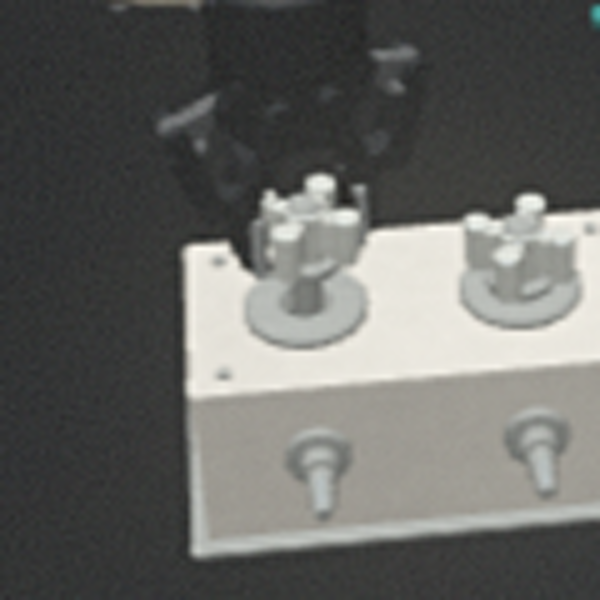

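Request:
{"method": "move_arm", "body": {"series": [[[0, 0, 0], 4, 0.545], [[0, 0, 0], 8, 0.545], [[0, 0, 0], 12, 0.545], [[0, 0, 0], 16, 0.545], [[0, 0, 0], 20, 0.545], [[0, 0, 0], 24, 0.545], [[0, 0, 0], 28, 0.545], [[0, 0, 0], 32, 0.545], [[0, 0, 0], 36, 0.545], [[0, 0, 0], 40, 0.545]]}}

```text
time_s: 23.55
eef_pos: [543.9, -187.9, 209.9]
ee_rot: [0.0, 0.924, -0.384, 0.0]
force: [-0.3, -1.9, -0.5]
grip_width: 0.548
```

```bash
python3 look.py l17
```

```text
t 23.55 pos [ 543.9 -187.9  209.9] head -45.11 tilt z [ 0.    -0.001 -1.   ] g 0.548 F [-0.3 -1.9 -0.5]
shift [ -0.6   2.2 -70.1] yaw -108.21
173 169
```

View pics/l17.png

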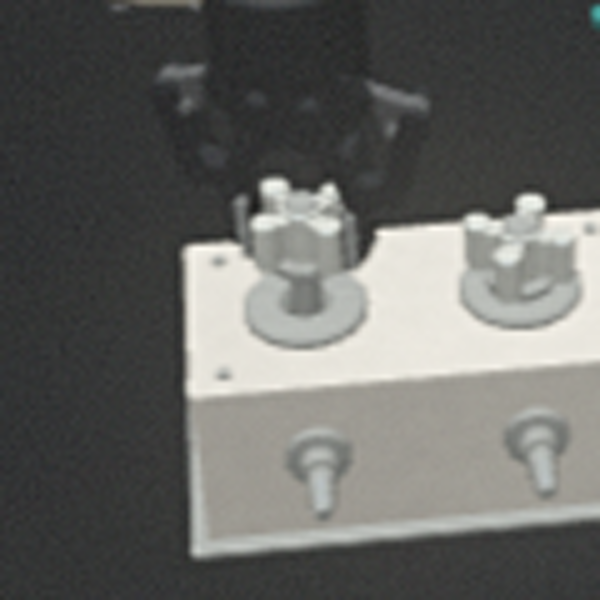

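```bash
python3 - <<'E'
from h import *
for x,y in((541.9,-189),(543.9,-190.1)):
  for z in(110,134,141,169,173): print(z,[round((a-b)*5) for a,b in zip(proj("scene",[x,y,z]),(173,169))])
E
```

```text
110 [304, 298]
134 [301, 261]
141 [300, 251]
169 [296, 206]
173 [296, 200]
110 [304, 301]
134 [301, 264]
141 [300, 253]
169 [296, 209]
173 [296, 203]
```

```bash
python3 - <<'E'
from h import *
f=onz("scene",173+519/5,169+229/5,145);print("fitted scene",f.round(1),"vs top 588.5,-89.7")
for n,a,b in(("now",302,206),("l13",300,208)):
    k=onz("scene",173+a/5,169+b/5,169);print(n,k.round(1),"corrected",(k-f)[:2]+[588.5,-89.7])
q,_=ctrl.capture("scene");cv2.imwrite("pics/z1.png",cv2.resize(q[190:250,205:305,::-1],None,fx=8,fy=8,interpolation=cv2.INTER_CUBIC))
E
```

```text
fitted scene [591.6 -90.6 145. ] vs top 588.5,-89.7
now [ 543.3 -186.5  169. ] corrected [ 540.2594934  -185.58502417]
l13 [ 544.2 -188.1  169. ] corrected [ 541.14470663 -187.18153886]
```

View pics/z1.png

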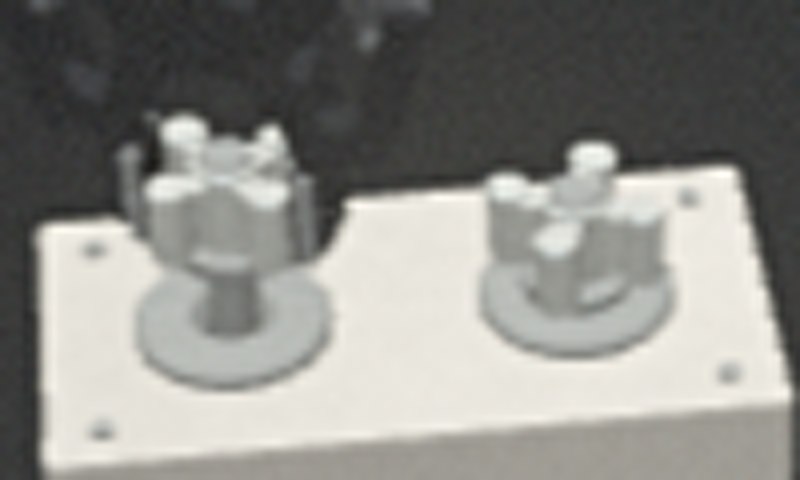

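The key stands upright on the valve face, but the tool sits about 2 mm off the axis, so the tang leans and can miss the slot. I'll recentre and sweep back the other way.

Request:
{"method": "move_arm", "body": {"series": [[[-0.5, 2, 0], 0, 0.555], [[-0.5, 2, 0], -4, 0.555], [[-0.5, 2, 0], -8, 0.555], [[-0.5, 2, 0], -12, 0.555], [[-0.5, 2, 0], -16, 0.555], [[-0.5, 2, 0], -20, 0.555], [[-0.5, 2, 0], -24, 0.555], [[-0.5, 2, 0], -28, 0.555], [[-0.5, 2, 0], -32, 0.555], [[-0.5, 2, 0], -35, 0.555]]}}

```text
time_s: 24.9
eef_pos: [542.0, -188.6, 209.9]
ee_rot: [-0.0, 0.996, -0.085, 0.0]
force: [1.1, -0.0, -0.5]
grip_width: 0.562
```

```bash
python3 look.py l18
```

```text
t 24.9 pos [ 542.  -188.6  209.9] head -9.78 tilt z [ 0.  0. -1.] g 0.562 F [ 1.1 -0.  -0.5]
shift [ -0.    0.4 -70.1] yaw -72.88
173 169
```

View pics/l18.png

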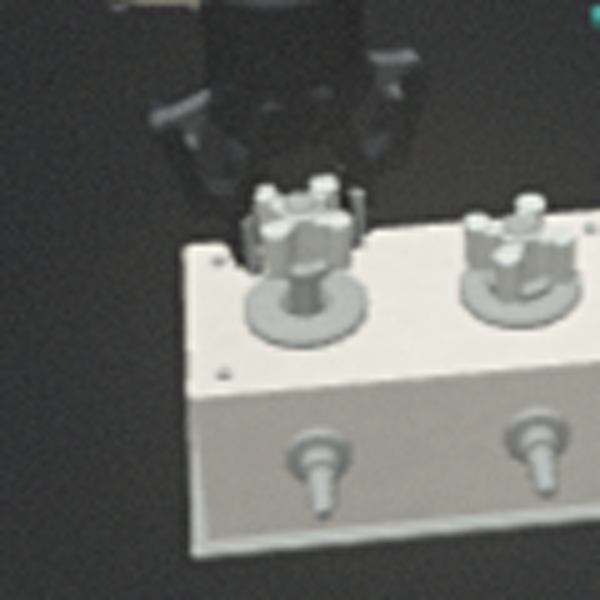

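Request:
{"method": "move_arm", "body": {"series": [[[0, 0, 0], -4, 0.55], [[0, 0, 0], -8, 0.55], [[0, 0, 0], -12, 0.55], [[0, 0, 0], -16, 0.55], [[0, 0, 0], -20, 0.55], [[0, 0, 0], -24, 0.55], [[0, 0, 0], -28, 0.55], [[0, 0, 0], -32, 0.55], [[0, 0, 0], -36, 0.55], [[0, 0, 0], -40, 0.55]]}}

```text
time_s: 26.2
eef_pos: [541.9, -188.7, 209.9]
ee_rot: [-0.0, 0.966, 0.26, -0.0]
force: [-0.4, 0.5, 0.5]
grip_width: 0.55
```

```bash
python3 look.py l19
```

```text
t 26.2 pos [ 541.9 -188.7  209.9] head 30.18 tilt z [-0.  0. -1.] g 0.55 F [-0.4  0.5  0.5]
shift [ -0.2   0.2 -70.1] yaw -32.92
173 169
```

View pics/l19.png

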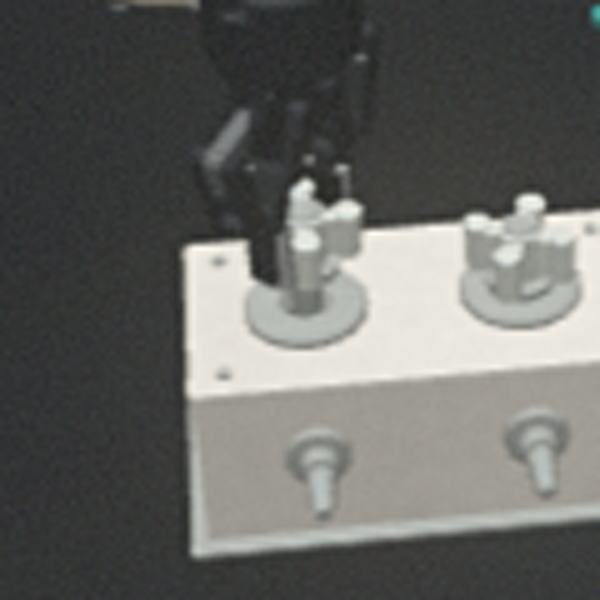

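Request:
{"method": "move_arm", "body": {"series": [[[0, 0, 0], -4, 0.55], [[0, 0, 0], -8, 0.55], [[0, 0, 0], -12, 0.55], [[0, 0, 0], -16, 0.55], [[0, 0, 0], -20, 0.55], [[0, 0, 0], -24, 0.55], [[0, 0, 0], -28, 0.55], [[0, 0, 0], -32, 0.55], [[0, 0, 0], -36, 0.55], [[0, 0, 0], -40, 0.55]]}}

```text
time_s: 27.5
eef_pos: [542.0, -188.8, 209.9]
ee_rot: [0.0, 0.819, 0.574, -0.0]
force: [-0.9, -0.0, 0.7]
grip_width: 0.55
```

```bash
python3 look.py l20
```

```text
t 27.5 pos [ 542.  -188.8  209.9] head 70.12 tilt z [-0. -0. -1.] g 0.55 F [-0.9 -0.   0.7]
shift [ -0.3   0.  -70.1] yaw 7.02
173 169
```

View pics/l20.png

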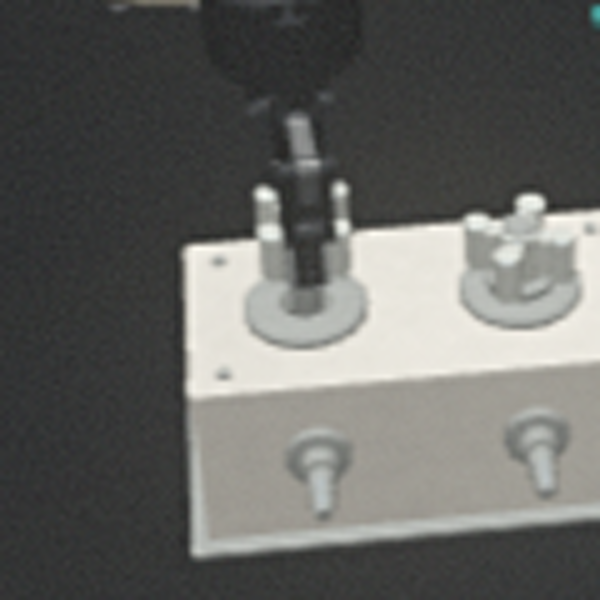

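Request:
{"method": "move_arm", "body": {"series": [[[0, 0, 0], -4, 0.55], [[0, 0, 0], -8, 0.55], [[0, 0, 0], -12, 0.55], [[0, 0, 0], -16, 0.55], [[0, 0, 0], -20, 0.55], [[0, 0, 0], -24, 0.55], [[0, 0, 0], -28, 0.55], [[0, 0, 0], -32, 0.55], [[0, 0, 0], -36, 0.55], [[0, 0, 0], -40, 0.55]]}}

```text
time_s: 28.8
eef_pos: [542.0, -188.8, 209.9]
ee_rot: [-0.0, 0.573, 0.819, -0.0]
force: [0.7, -0.6, -0.2]
grip_width: 0.549
```

```bash
python3 look.py l21
```

```text
t 28.8 pos [ 542.  -188.8  209.9] head 110.06 tilt z [-0. -0. -1.] g 0.549 F [ 0.7 -0.6 -0.2]
shift [ -0.2  -0.2 -70.1] yaw 46.96
173 169
```

View pics/l21.png

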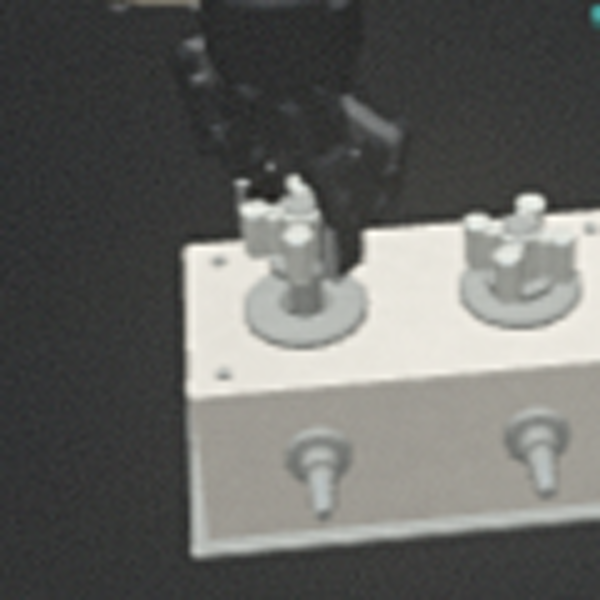

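Request:
{"method": "move_arm", "body": {"series": [[[0, 0, 0], -4, 0.55], [[0, 0, 0], -8, 0.55], [[0, 0, 0], -12, 0.55], [[0, 0, 0], -16, 0.55], [[0, 0, 0], -20, 0.55], [[0, 0, 0], -24, 0.55], [[0, 0, 0], -28, 0.55], [[0, 0, 0], -32, 0.55], [[0, 0, 0], -36, 0.55], [[0, 0, 0], -40, 0.55]]}}

```text
time_s: 30.1
eef_pos: [542.0, -188.7, 209.9]
ee_rot: [-0.0, 0.259, 0.966, -0.0]
force: [0.7, -0.0, 0.4]
grip_width: 0.548
```

```bash
python3 look.py l22; python3 -c "
from h import *
print(ctrl.sense()['wrist_torque'],ctrl.sense()['joints'])"
```

```text
t 30.1 pos [ 542.  -188.7  209.9] head 150.02 tilt z [-0.  0. -1.] g 0.548 F [ 0.7 -0.   0.4]
shift [ -0.1  -0.3 -70.1] yaw 86.92
173 169
[-0.03341603  0.00237043  0.0048156 ] [-5.39139833e-01  5.04781364e-01  1.47218385e+00  1.01152652e-05
  1.16471013e+00 -1.58959751e+00]
```

View pics/l22.png

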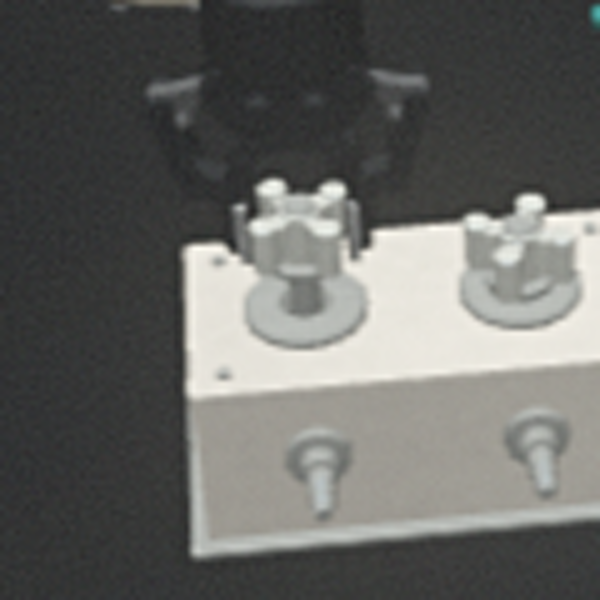

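Request:
{"method": "move_arm", "body": {"series": [[[0, 0, 0], -3, 0.545], [[0, 0, 0], -6, 0.545], [[0, 0, 0], -9, 0.545], [[0, 0, 0], -12, 0.545], [[0, 0, 0], -15, 0.545], [[0, 0, 0], -18, 0.545], [[0, 0, 0], -21, 0.545], [[0, 0, 0], -24, 0.545], [[0, 0, 0], -27, 0.545], [[0, 0, 0], -30, 0.545]]}}

```text
time_s: 31.4
eef_pos: [542.0, -188.7, 209.9]
ee_rot: [-0.0, 0.0, 1.0, 0.0]
force: [-0.1, -0.6, -0.1]
grip_width: 0.543
```

```bash
python3 look.py l23; python3 -c "
from h import *
print(ctrl.sense()['wrist_torque'])"
```

```text
t 31.4 pos [ 542.  -188.7  209.9] head 179.96 tilt z [-0.  0. -1.] g 0.543 F [-0.1 -0.6 -0.1]
shift [  0.1  -0.3 -70.1] yaw 116.86
173 169
[ 0.04494824 -0.02882021 -0.04047477]
```

View pics/l23.png

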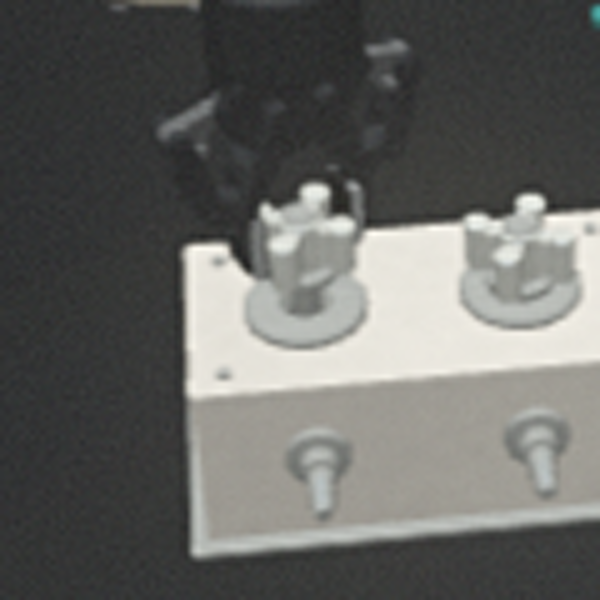

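The key has dropped about 5 mm, so the tang has found the slot. I'll open so its weight can take it home.

Request:
{"method": "move_arm", "body": {"series": [[[0, 0, 0], -30, 0.6], [[0, 0, 0], -30, 0.7], [[0, 0, 0], -30, 1], [[0, 0, 0], -30, 1]]}}

```text
time_s: 31.95
eef_pos: [542.0, -188.7, 209.9]
ee_rot: [-0.0, -0.257, 0.966, 0.0]
force: [-0.6, -0.6, -0.5]
grip_width: 1.003
```

```bash
python3 look.py l24
```

```text
t 31.95 pos [ 542.  -188.7  209.9] head -150.17 tilt z [-0.  0. -1.] g 1.003 F [-0.6 -0.6 -0.5]
shift [  0.3  -0.2 -70.1] yaw 146.73
173 169
```

View pics/l24.png

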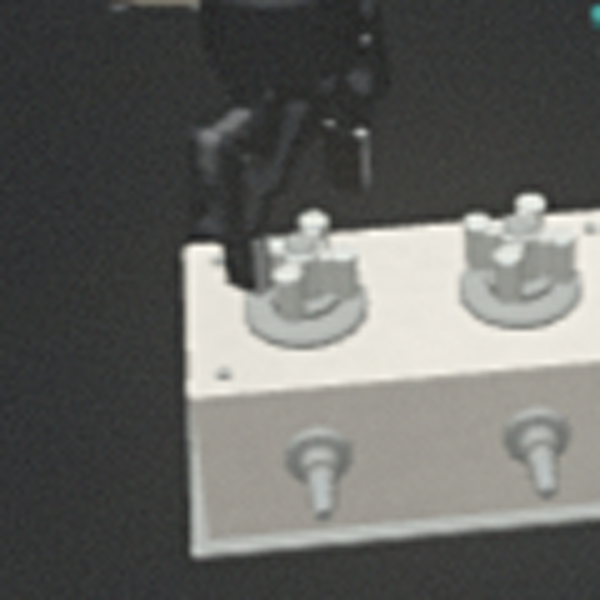

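It has gone home. My −30° in that call was taken from the new pose, so the opening fingers turned 30° further than I meant; that did no harm. Now I'll retreat upward and check.

Request:
{"method": "move_arm", "body": {"series": [[[0, 0, -20], 0, 1], [[0, 0, -50], 0, 1], [[0, 0, -90], 0, 1], [[0, 0, -130], 0, 1], [[0, 0, -150], 0, 1], [[0, 0, -150], 0, 1], [[0, 0, -150], 0, 1]]}}

```text
time_s: 32.88
eef_pos: [541.9, -188.6, 358.6]
ee_rot: [-0.001, -0.258, 0.966, 0.001]
force: [0.0, 0.0, -0.5]
grip_width: 1.002
```

```bash
python3 - <<'E'
from h import *
delta([542,-189,300]); 
q,e=ctrl.capture("scene")
cv2.imwrite("pics/f1.png",cv2.resize(q[185:285,195:315,::-1],None,fx=6,fy=6,interpolation=cv2.INTER_CUBIC))
cv2.imwrite("pics/f2.png",q[:,:,::-1])
# depth at tops: open key vs fitted, highest points
for name,(u0,u1) in dict(new=(220,250),fit=(262,292)).items():
    P=[dep("scene",u,v,e[v,u]) for u in range(u0,u1) for v in range(200,240) if e[v,u]>0]
    P=np.array(P);P=P[(P[:,2]>112)&(P[:,2]<200)]
    print(name,len(P),"z pct",np.percentile(P[:,2],[50,80,90,97,100]).round(1),"xy",P[P[:,2]>135][:,:2].mean(0).round(1))
E
```

```text
t 32.875 pos [ 541.9 -188.6  358.6] head -150.05 tilt z [-0.002  0.001 -1.   ] g 1.002 F [ 0.   0.  -0.5]
shift [ 0.  -0.5 58.6] yaw None
new 354 z pct [137.3 144.7 146.4 148.8 151.4] xy [ 545.6 -190. ]
fit 347 z pct [137.1 144.9 146.  148.3 150.7] xy [593.7 -91.5]
```

View pics/f1.png

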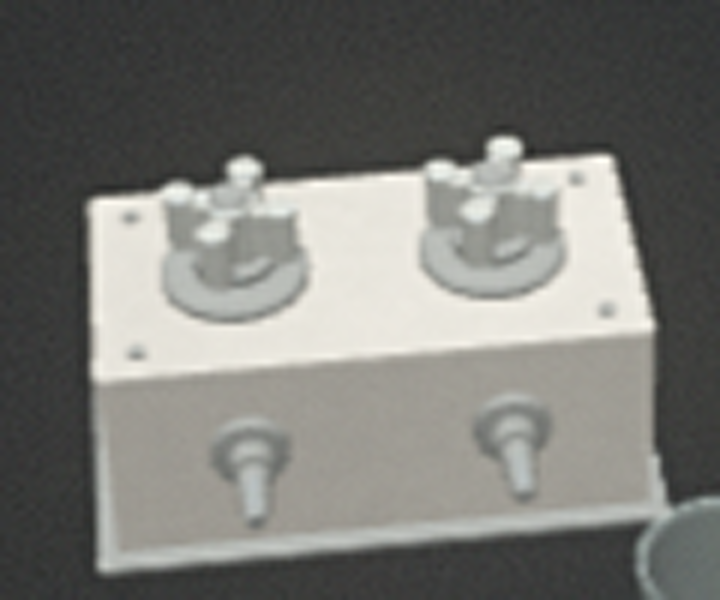

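View pics/f2.png

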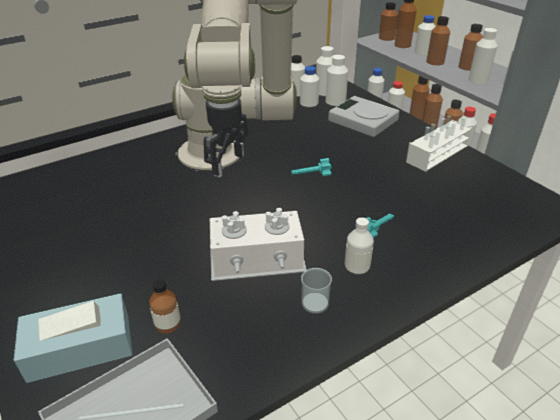

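The key sits exactly like its neighbour, with matching depth heights. The white bottle (359,247), amber bottle (164,308) and beaker (316,291) have not moved, and the gripper is clear. Handing in.

```bash
python3 -c "
from h import *
print(ctrl.finish_job())"
```

```text
the job is handed in; nothing more can be done
None
```

The loose key is fully home in the open guide, let go, and I handed the job in at about 33 s of the 64 s allowed. The hand-in gives no verdict.

**What I did**
- **Lift and stand:** I pinched the ends of the upper lobes at 20 N, lifted, and jogged the arm so the key swung tip-down. I set the tip in the dish, used the bore to bring the key upright, lowered it onto the valve face and let go.
- **Turn and drop:** I took the handle again in a loose cage. A first sweep of about 195° missed the slot, probably because the tool was about 2 mm off the axis and the key leaned. After recentring, I swept the other way. The tang found the slot, and the key went home by its own weight when I opened the fingers.

**Last checks**
- **Height:** the new key matches the fitted one in depth. The tops are at 151.4 and 150.7 mm, and the medians at 137.3 and 137.1 mm. Both look upright with the collar down in the picture.
- **Position:** the spacing to the fitted key is about 110 mm, as it should be.
- **Surroundings:** the bottles and beaker look unmoved by eye in the scene view; I did not measure them. The gripper is open, about 210 mm above the flange, with about zero wrist force.

**What disagreed**
- The two cameras differed by 2–5 mm in absolute position, so I relied on comparison with the fitted key.
- In the releasing call I also turned the open fingers 30° more than I meant to, with no visible effect on the key.

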